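# Back a cheese turntable off by one ratchet notch

### The job

The cheese turntable has been indexed one notch too far. With a fingertip, push the blue tab of its ratchet pawl away from the wheel until the pawl is fully lifted and stays up by itself, push one of the upright pins to turn the wheel backward (clockwise seen from above) by exactly one notch, and then tip the pawl back with a fingertip so that it drops fully down into that next notch. Nothing is to be picked up: the cheese stays in place on the wheel, and everything else on the table stays where it is.

Things in the scene. Friction and masses are not known exactly. Their poses are not given: they have to be found in the camera images.
- stand: Fixed grey base plate of the turntable, 250 x 260 mm, 15 thick. Origin on the wheel's vertical axis at table height; z up, x level from the wheel's axis towards the pawl's nose. In this frame the nose (pawl down) is at x 112, y 0 mm and the pawl's hinge at x 112, y -90: the pawl lies along y. A red pointer stands beside the nose.
- pawl_hinge (a point): Centre of the pawl's level hinge pin, 66 mm above the table, at (112, -90, 66) mm in the stand's frame, the pin along the stand's x, between two 8 mm cheeks that reach 73 mm above the table. The pawl's arm (12 mm wide, 10 thick) runs from here towards the stand's +y to the nose. The pawl, while down, blocks the wheel backward and cannot be forced.
- wheel (a joint): Turn of the ratchet wheel, rad; growing = counterclockwise from above = forward, shrinking = clockwise = backward. No end stop, light friction (about 3 N at a pin), stays where it is left. 12 notches, 0.5236 rad apart. It starts within 0.06 of 0; one notch backward is -0.5236, and within about 0.07 of that the nose drops fully in.
- wheel_centre (a point): Centre of the wheel's upper face, 40 mm above the table: an aluminium disc 248 mm across, 12 brass saw teeth on the rim (100 to 124 mm from the axis, tops 54 mm above the table). Six upright pins, 10 mm thick with 12 mm caps, stand 85 mm from the axis every 60 degrees, tops 80 mm above the table; any may be pushed.
- red_pin (a point): Centre of the top of the one pin with a red cap, 80 mm above the table, 85 mm from the axis; it moves with the wheel. The other five pins (steel caps) follow in 60 degree steps. With the wheel at 0 it stands 210 degrees counterclockwise from the stand's x axis, about opposite the pawl.
- pawl (a joint): Lift of the pawl about its hinge, rad: 0 = fully down in a notch (lower stop), 0.80 = fully lifted (upper stop). Lifted past about 0.65 it stays up; let go below about 0.35 it falls down by itself. It takes about 1 N at the tab. To lower it, push the raised arm towards the stand's +y (from between tab and arm), or press on the nose from above.
- tab_top (a point): Middle of the top edge of the pawl's blue tab: 36 mm wide (along the stand's x), 8 thick, standing up from 9 to 59 mm above the hinge, top edge 125 mm above the table with the pawl down. Pushing it towards the stand's -y (away from the nose) lifts the pawl; fully lifted it leans 0.80 rad, its top edge 42 mm further to -y and 107 mm above the table.
- nose_tip (a point): Middle of the underside of the pawl's nose, a steel block 12 x 12 mm, 22 high, 90 mm from the hinge; 43 mm above the table when down, about 71 mm higher when fully lifted.
- cheese_mid (a point): Centre of the loose round cheese, 100 mm across and 48 high, 0.4 kg, standing near the middle of the wheel (top 88 mm above the table). It turns with the wheel.
- small_cheese_a: Small grey loose cheese near the turntable, 62 mm across, 36 high; origin at the centre of its underside. Leave alone.
- small_cheese_b: Small yellowish loose cheese near the turntable, 58 mm across, 34 high; origin at the centre of its underside. Leave alone.
- brush: Loose rind brush lying near the turntable, 170 mm long along its x axis; origin at its underside. Leave alone.
- jar: Amber jar with a steel lid on the left of the table, 64 mm across, 85 high; origin at the centre of its underside. Leave alone.
- bowl: Steel bowl on the right of the table, 110 mm across, 45 high; origin at the centre of its underside. Leave alone.
- beaker: White plastic beaker on the right of the table, 64 mm across, 80 high; origin at the centre of its underside. Leave alone.
Mind the look-alikes: they are no part of the job. What is shaped like the part that bears cheese_mid but black or yellow is not meant.

How it is judged:
On the way, in this order (a step that is already met when the one before it is completed fails the run):
1. the pawl is fully lifted with the wheel still in its starting notch (value of joint pawl above 0.65 rad and value of joint wheel between -0.15 and 0.15 rad), for 0.2 s.
2. the wheel is one notch back, the pawl still up (value of joint wheel between -0.6736 and -0.3736 rad and value of joint pawl above 0.5 rad), for 0.2 s.
At the end, for the whole second after the job is handed in: The wheel rests one notch (0.524 rad, within 0.15) behind where it started, the pawl is down in that notch (joint below 0.06 rad), and the cheese stands upright on the wheel within 25 mm of its centre; every other loose thing is within 25 mm of where it started (value of joint wheel between -0.6736 and -0.3736 rad and value of joint pawl below 0.06 rad and velocity of joint wheel between -0.05 and 0.05 rad/s and horizontal distance between cheese_mid and wheel_centre below 0.025 m and height (world z) of cheese_mid between 0.058 and 0.07 m and angle between cheese_mid's own z axis and vertical below 0.15 rad and distance of each of small_cheese_a, small_cheese_b, brush, jar, bowl, beaker from where it was at the start of the episode below 0.025 m); the robot touches nothing.
It fails at once if the wheel was turned back more than one and a half notches (value of joint wheel below -0.8 rad).
It fails at once if the wheel was turned forward out of its notch (value of joint wheel above 0.26 rad).
It fails at once if the cheese was lifted, tipped or pushed off its place (height (world z) of cheese_mid above 0.076 m or height (world z) of cheese_mid below 0.05 m or angle between cheese_mid's own z axis and vertical above 0.35 rad or horizontal distance between cheese_mid and wheel_centre above 0.035 m).
It fails at once if another thing on the table was moved or lifted (distance of any of small_cheese_a, small_cheese_b, brush, jar, bowl, beaker from where it was at the start of the episode above 0.025 m).
It also fails if it takes over 51 s, if anything falls off the work surface, if the arm or the gripper's body presses on something with over 40 N, if the wrist force passes 120 N, or if a joint passes its speed limit or range.

### The arm

A 6-joint arm with a two-finger parallel gripper is mounted at the origin on the work surface. World frame = base frame: x ahead of the robot, y to its left, z up, the work surface at z = 0. Lengths are in m, angles in rad, forces in N, time in s.
With the tool pointing down it reaches from about 0.3 to 0.75 m from the base axis. Payload 8.5 kg.
Tool frame: the origin (TCP) lies at the very end of the fingers, on their centre line; the grasp point (between the pads) lies 19 mm behind it; z points along the fingers, y is the direction in which the jaws open and shut (so a half turn about z gives the same grasp; the last joint's range is limited). The gripper opens to 85 mm and grips with 20 to 120 N. Pads are 22 mm wide; open, the fingers measure 114 mm over their backs; the gripper's body (76 mm by 85 mm) begins 54 mm behind the grasp point. The pads swing forward as they close: fully open they stand 13 mm farther back than shut.
Start: joints at [0.966, 0.381, 1.297, -0, 1.464, -0.215], TCP at [0.209, 0.509, 0.231] pointing down, gripper open.
Joint ranges: [-3.11, 3.11], [-0.89, 2.33], [0.22, 2.48], [-1.42, 4.56], [0.17, 2.85], [-2.88, 2.88]. Speed limits (rad/s): [2.39, 2.39, 3.14, 3.14, 3.14, 3.14].

### API

Orientations are given as a unit quaternion [x, y, z, w].
In Python, from workcell import arm gives the robot as it stands.
- The arm moves only by the tool servo_tool, never from a script. Its argument "increments" is a list of rows, each a list of 2 entries, a list of its own where there are three numbers: the shift along the tool's x, y, z in m, then the turn, a rotation vector about the tool's x, y, z in rad. In form: [[[x, y, z], [ax, ay, az]], ...]. A call has 1 to 5 rows; each row is the pose to reach, as a shift and turn from the pose measured when the call began, along the tool's axes at that moment; what a row does not reach only later rows make up. A row lasts 1/12 s, in which the tool goes at most 41.7 mm and 7.16 degrees, less where a joint would pass 70% of its speed; a pose out of reach is approached as far as the arm can. A call with a gripper value outside its range is refused whole. "jaw" is the closure, from 0 (fully open) to 1 (shut), set as the call begins (left out, the last holds). The fingers move at their own pace and stop on an object; "squeeze" is the grip in N (left out, the last holds). Time passes only in rows, so rows that repeat a pose let the fingers close. It gives the time, the measured TCP pose, the force and the opening at its end, in the units of the state.
- arm.get_obs(): the state, without advancing time (a new reading comes with each control period).
- arm.camera(name): name is "scene" or "top"; returns a dict with "color" (480x640x3 uint8, red, green, blue), "fx", "fy", "cx", "cy" (pixels), "camera_from_world" (4x4, takes a point from world to camera coordinates). Camera axes: x right, y up, looking along -z (the intrinsics and any distortion apply to the point x, -y, -z); pixel columns grow to the right and rows downward; lengths in m; the calibration is good to about 2 mm. A picture is of the moment at which its call begins. There is no depth.
- arm.close_job(): hands the job in, once; it reports no verdict.
The state is a dict: "time": time; "q": joint angles; "qvel": joint speeds; "joint_torque": joint torques, N m; "tcp_pos": TCP position; "ee_rot": TCP orientation; "wrist_force": force on the tool from outside, world axes, zero at the start; "wrist_torque": the same for the moment, N m; "finger_gap": opening from 0.0 (shut) to 1.0 (fully open).
Only numpy, scipy, OpenCV 4.12 (cv2) and the standard library are available. Lean on these libraries where they do the work, as an engineer would, in place of code of your own. Each camera call takes 0.05 s, during which the arm holds its last target.

## Working session

There is one attempt and no reset: what is moved stays moved. The work goes in short steps, Python scripts to look and compute and a tool call to move; the robot and the scene stay as the last step left them, time stands still between calls to the robot, and variables do not carry over. Pictures are saved under pics/ and viewed, and the job is handed in when it is done.

Besides the shell and the picture viewer there is one more tool, called after ">>>" by a JSON object that holds its "name" and its "arguments". servo_tool: Moves the arm, as the interface text tells. Its arguments: {"type":"object","properties":{"increments":{"type":"array","items":{"type":"array"}},"jaw":{"type":"number"},"squeeze":{"type":"number"}},"required":["increments"]}

```bash
mkdir -p pics; ls; python3 - <<'E'
from workcell import arm
import cv2,numpy as np
o=arm.get_obs(); print(o)
for n in("scene","top"):
    c=arm.camera(n); cv2.imwrite(f"pics/{n}0.png",c["color"][:,:,::-1]); print(n,c["fx"],c["fy"],c["cx"],c["cy"],{k for k in c}); print(np.array(c["camera_from_world"]).round(4))
E
```

```text
pics
{'time': 0.0, 'q': array([ 9.65719386e-01,  3.81163981e-01,  1.29827516e+00, -2.50581624e-05,
        1.46357575e+00, -2.15291962e-01]), 'qvel': array([ 0.0006958 , -0.00156403, -0.00184592, -0.0001852 , -0.0016089 ,
        0.00145446]), 'joint_torque': array([ 1.06088823e-04, -4.48455799e+01, -2.31276494e+01, -2.91106362e-04,
        4.84747463e-03,  4.00439797e-05]), 'tcp_pos': array([0.20882515, 0.50849274, 0.23072411]), 'ee_rot': array([ 1.93659688e-01,  9.81068509e-01, -6.57097631e-04, -2.72156330e-04]), 'wrist_force': array([-0.40915916, -0.05345302, -0.1805041 ]), 'wrist_torque': array([-0.01406773, -0.00768772,  0.0328918 ]), 'finger_gap': 0.9996490488274491}
scene 452.1470456254065 452.1470456254065 316.00800290208196 229.27465090663006 {'cx', 'camera_from_world', 'fy', 'color', 'cy', 'fx'}
[[ 5.2300e-02  9.9860e-01 -2.0000e-04 -1.9500e-02]
 [-7.2390e-01  3.8000e-02  6.8880e-01  3.0150e-01]
 [ 6.8790e-01 -3.5900e-02  7.2490e-01 -1.7089e+00]
 [ 0.0000e+00  0.0000e+00  0.0000e+00  1.0000e+00]]
top 551.3667804168208 551.3667804168208 316.0264186617021 245.7977098759707 {'cx', 'camera_from_world', 'fy', 'color', 'cy', 'fx'}
[[ 0.0117 -0.9999 -0.0104  0.0168]
 [ 0.9977  0.011   0.0669 -0.5517]
 [-0.0668 -0.0112  0.9977 -1.616 ]
 [ 0.      0.      0.      1.    ]]
```

View pics/scene0.png

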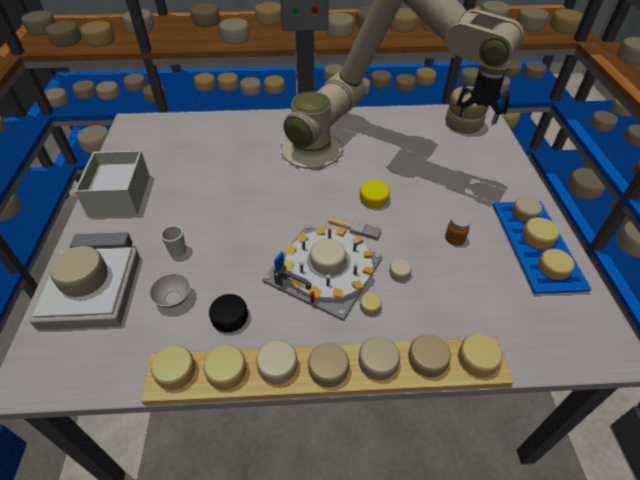

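View pics/top0.png

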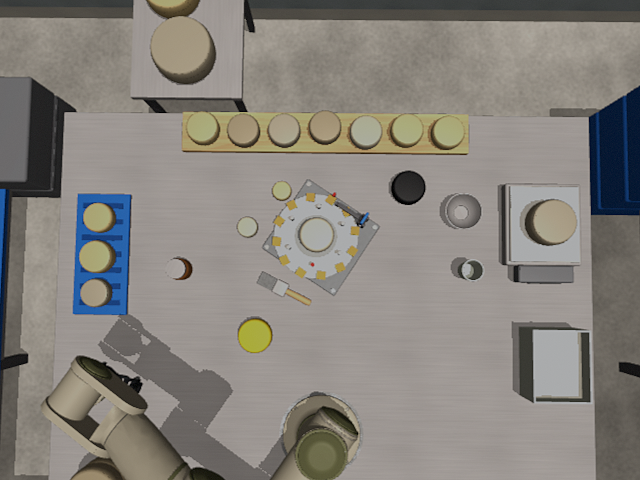

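The top view shows the wheel centred near (316,236), the blue tab near (365,218) and the red-capped pin near (311,265). In the scene view the tab is near (280,262). I'll zoom in for accuracy.

```bash
cat > h.py <<'E'
from workcell import arm
import cv2,numpy as np
def ray(c,u,v):
    T=np.array(c["camera_from_world"]);R=T[:3,:3];t=T[:3,3]
    d=np.array([(u-c["cx"])/c["fx"],-(v-c["cy"])/c["fy"],-1.]);return -R.T@t,R.T@d
def at(c,u,v,z):
    o,d=ray(c,u,v);return o+d*(z-o[2])/d[2]
def proj(c,p):
    T=np.array(c["camera_from_world"]);q=T[:3,:3]@np.array(p)+T[:3,3]
    return np.array([c["cx"]+c["fx"]*q[0]/-q[2],c["cy"]-c["fy"]*q[1]/-q[2]])
def crop(c,name,x0,y0,w,h,s,pts=[]):
    im=cv2.resize(c["color"][y0:y0+h,x0:x0+w,::-1],None,fx=s,fy=s,interpolation=cv2.INTER_CUBIC)
    for p in pts:
        u,v=proj(c,p);cv2.circle(im,(int((u-x0+.5)*s),int((v-y0+.5)*s)),3,(255,0,255),1)
    cv2.imwrite(f"pics/{name}.png",im)
E
python3 - <<'E'
from h import *
c=arm.camera("top");crop(c,"t1",250,170,140,130,5)
im=c["color"].astype(int)
r,g,b=im[...,0],im[...,1],im[...,2]
sub=np.zeros(r.shape,bool);sub[170:300,250:390]=1
for n,m in(("blue",(b>r+50)&(b>g+20)&sub),("red",(r>g+70)&(r>b+70)&(g<80)&sub),("brass",(r>180)&(r>b+80)&sub)):
    k,l,s,ce=cv2.connectedComponentsWithStats(m.astype(np.uint8))
    print(n,[(s[i][4],ce[i].round(1)) for i in range(1,k)])
c=arm.camera("scene");crop(c,"s1",255,205,140,115,5)
E
```

```text
blue [(np.int32(39), array([364.1, 217.9]))]
red [(np.int32(9), array([333.8, 194.3])), (np.int32(7), array([312. , 264.3]))]
brass []
```

View pics/t1.png

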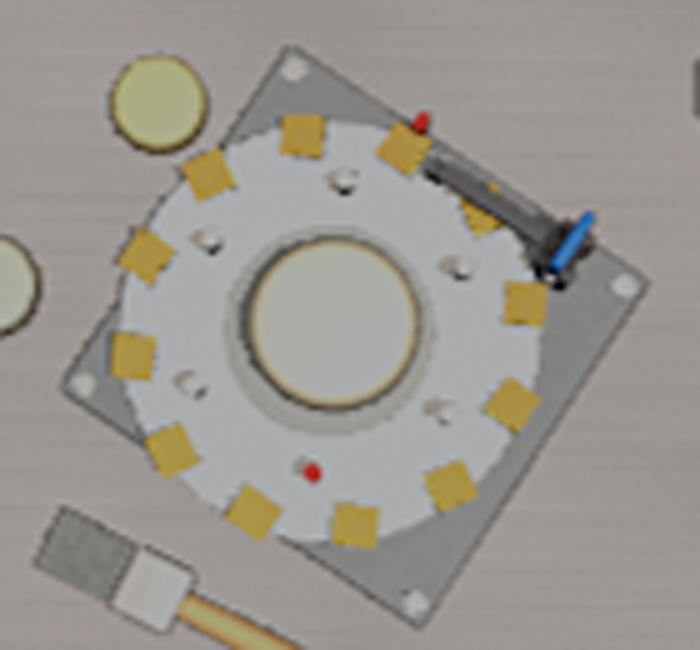

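View pics/s1.png

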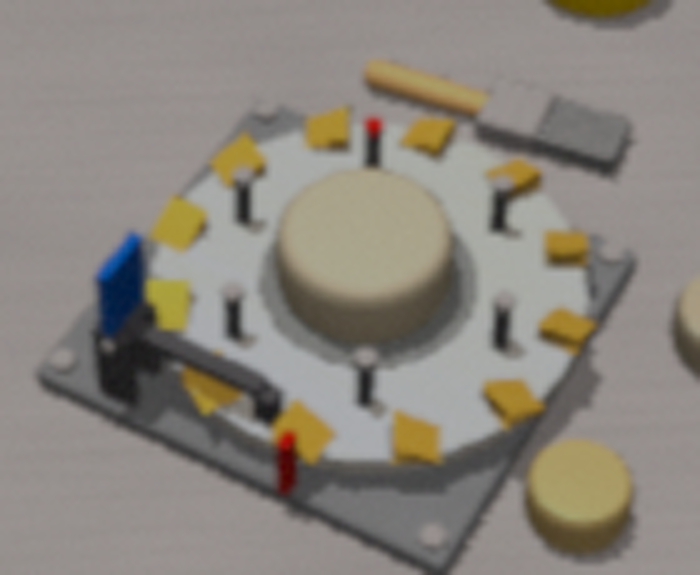

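```bash
cat > fit.py <<'E'
from h import *
from scipy.optimize import least_squares
S=arm.camera("scene");T=arm.camera("top")
f=lambda u,v,x0,y0:np.array([u/5+x0-.4,v/5+y0-.4])
sc=lambda u,v:f(u,v,255,205)
tc=lambda u,v:f(u,v,250,170)
pinsS=[(373,127),(243,175),(233,291),(366,357),(505,298),(502,184)]
pinsT=[(312,473),(440,408),(461,265),(346,174),(210,240),(191,382)]  # guessed ccw order
def W(p,x,y,z):
    c,s=np.cos(p[2]),np.sin(p[2]);return np.array([p[0]+c*x-s*y,p[1]+s*x+c*y,z])
def res(p,full=False):
    r=[]
    for k in range(6):
        a=np.radians(210+60*k)+p[3]
        P=W(p,.085*np.cos(a),.085*np.sin(a),.080)
        r.append(proj(S,P)-sc(*pinsS[k])); r.append(proj(T,P)-tc(*pinsT[k]))
    P=W(p,.112,-.090,.125)
    r.append(proj(S,P)-sc(121,251)); 
    r.append(proj(T,W(p,.112,-.09,.12))-np.array([364.1,217.9]))
    r=np.array(r);return r if full else r.ravel()
if __name__=="__main__":
    o=at(T,315.6,235,.08);n=at(T,*tc(430,165),.05)-o;y0=np.arctan2(n[1],n[0])
    b=None
    for y in np.arange(0,6.28,.3):
        s=least_squares(res,[o[0],o[1],y,0],loss="soft_l1")
        if b is None or s.cost<b.cost:b=s
    print(b.x,b.cost,y0);print(res(b.x,True).round(1))
    p=b.x
    for n,q in(("nose",(.112,0,.043)),("tab",(.112,-.09,.125)),("hinge",(.112,-.09,.066))):print(n,W(p,*q).round(4))
    np.save("p.npy",p)
    pts=[W(p,0.085*np.cos(a+p[3]),.085*np.sin(a+p[3]),.08) for a in np.radians(210+60*np.arange(6))]+[W(p,.112+d,-.09,.125) for d in(-.018,.018)]+[W(p,.112,0,.065),W(p,.112,-.09,.066)]+[W(p,.124*np.cos(a),.124*np.sin(a),.04) for a in np.linspace(0,6.28,40)]
    crop(T,"t2",250,170,140,130,5,pts);crop(S,"s2",255,205,140,115,5,pts)
E
python3 fit.py
```

```text
[ 0.58004368  0.02500963 -0.58539009 -0.0349643 ] 2.6969881865739476 -0.5254475682484405
[[ 0.5 -0.4]
 [ 0.  -0.3]
 [ 0.2 -0. ]
 [ 1.7  0.7]
 [ 0.2 -0. ]
 [ 0.6 -0.2]
 [ 0.3  0.2]
 [-0.4  0.6]
 [ 0.2  0.4]
 [-0.3 -0.7]
 [ 0.3 -0.1]
 [ 0.2  0.4]
 [-0.4  0.5]
 [ 0.3  0.1]]
nose [ 0.6734 -0.0369  0.043 ]
tab [ 0.6237 -0.1119  0.125 ]
hinge [ 0.6237 -0.1119  0.066 ]
```

View pics/t2.png

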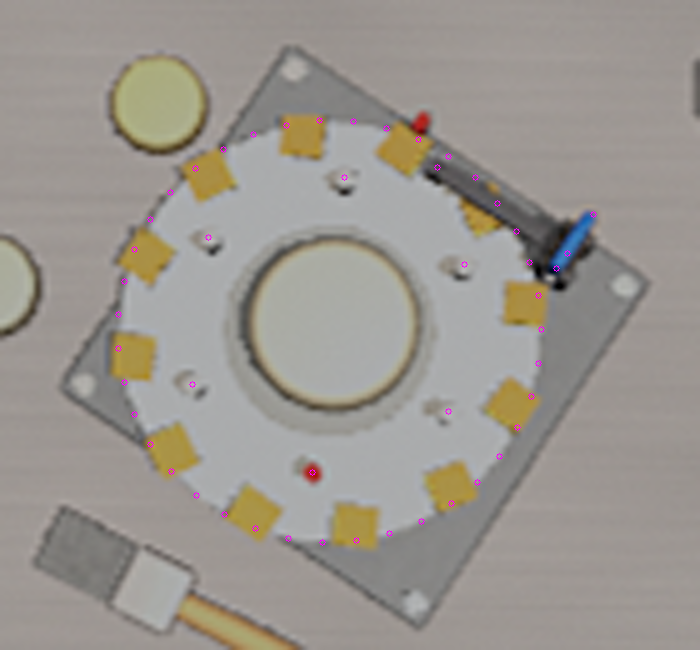

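View pics/s2.png

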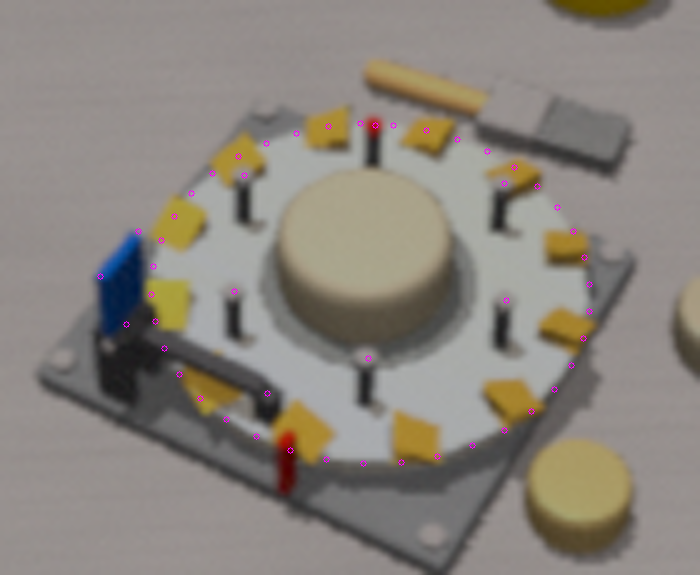

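```bash
cat >> h.py <<'E'
from scipy.spatial.transform import Rotation as Ro
P=None
def stand():
    global P
    if P is None:P=np.load("p.npy")
    return P
def sw(x,y,z):
    p=stand();c,s=np.cos(p[2]),np.sin(p[2]);x,y,z=x/1000,y/1000,z/1000
    return np.array([p[0]+c*x-s*y,p[1]+s*x+c*y,z])
def go(*ts):
    o=arm.get_obs();R=Ro.from_quat(o["ee_rot"]);p=stand()
    c,s=np.cos(p[2]),np.sin(p[2])
    d=o["tcp_pos"]-[p[0],p[1],0]
    print("t",round(o["time"],2),"stand tcp mm",(1000*np.array([c*d[0]+s*d[1],-s*d[0]+c*d[1],d[2]])).round(1),"F",o["wrist_force"].round(1),"gap",round(o["finger_gap"],2))
    ys=np.array([-s,c,0]);M=np.stack([np.cross(ys,[0,0,-1]),ys,[0,0,-1]],1)
    rv=(R.inv()*Ro.from_matrix(M)).as_rotvec()
    for t in ts:print(t,"shift",R.inv().apply(sw(*t)-o["tcp_pos"]).round(4),"turn",rv.round(3))
E
python3 -c "
from h import *
go((112,-62,200),(112,-62,100))"
```

```text
t 0.3 stand tcp mm [-576.5  198.1  231.1] F [-0.6 -0.1  0.9] gap 1.0
(112, -62, 200) shift [-0.6249 -0.3889  0.0313] turn [-0.    -0.     0.196]
(112, -62, 100) shift [-0.6249 -0.3888  0.1313] turn [-0.    -0.     0.196]
```

>>> {"name": "servo_tool", "arguments": {"increments": [[[-0.02, -0.013, 0], [0, 0, 0.06]], [[-0.05, -0.031, 0], [0, 0, 0.12]], [[-0.08, -0.05, 0], [0, 0, 0.196]], [[-0.115, -0.072, 0], [0, 0, 0.196]], [[-0.15, -0.093, 0], [0, 0, 0.196]]], "jaw": 1}}

```text
time: 0.72
tcp_pos: [0.3127, 0.3642, 0.2312]
ee_rot: [0.288, 0.958, -0.0, -0.0]
wrist_force: [1.1, -0.1, -0.7]
finger_gap: 0.299
```

```bash
python3 -c "
from h import *
go((112,-62,200),(112,-62,100))"
```

```text
t 0.72 stand tcp mm [-410.2  135.   231.2] F [ 1.1 -0.1 -0.7] gap 0.3
(112, -62, 200) shift [-0.5221 -0.1972  0.0313] turn [-0.  0.  0.]
(112, -62, 100) shift [-0.5221 -0.1972  0.1313] turn [-0.  0.  0.]
```

>>> {"name": "servo_tool", "arguments": {"increments": [[[-0.035, -0.013, 0], [0, 0, 0]], [[-0.07, -0.026, 0], [0, 0, 0]], [[-0.105, -0.04, 0], [0, 0, 0]], [[-0.14, -0.053, 0], [0, 0, 0]], [[-0.175, -0.066, 0], [0, 0, 0]]]}}

```text
time: 1.13
tcp_pos: [0.4229, 0.2108, 0.2314]
ee_rot: [0.288, 0.958, -0.0, 0.0]
wrist_force: [0.8, 0.7, -0.6]
finger_gap: 0.002
```

>>> {"name": "servo_tool", "arguments": {"increments": [[[-0.035, -0.013, 0], [0, 0, 0]], [[-0.07, -0.026, 0], [0, 0, 0]], [[-0.105, -0.04, 0], [0, 0, 0]], [[-0.14, -0.053, 0], [0, 0, 0]], [[-0.175, -0.066, 0], [0, 0, 0]]]}}

```text
time: 1.55
tcp_pos: [0.5331, 0.0573, 0.2314]
ee_rot: [0.289, 0.957, -0.0, 0.0]
wrist_force: [0.8, 0.1, 0.7]
finger_gap: -0.001
```

```bash
python3 -c "
from h import *
go((112,-62,200),(112,-62,100))"
```

```text
t 1.55 stand tcp mm [-57.    1.  231.4] F [0.8 0.1 0.7] gap -0.0
(112, -62, 200) shift [-0.169  -0.063   0.0315] turn [-0.  0. -0.]
(112, -62, 100) shift [-0.169  -0.063   0.1315] turn [-0.  0. -0.]
```

>>> {"name": "servo_tool", "arguments": {"increments": [[[-0.035, -0.013, 0], [0, 0, 0]], [[-0.07, -0.026, 0], [0, 0, 0]], [[-0.105, -0.04, 0], [0, 0, 0]], [[-0.14, -0.053, 0], [0, 0, 0]], [[-0.169, -0.063, 0.02], [0, 0, 0]]]}}

```text
time: 1.97
tcp_pos: [0.6414, -0.0914, 0.2146]
ee_rot: [0.289, 0.957, -0.0, 0.004]
wrist_force: [1.1, -0.5, 0.2]
finger_gap: 0.002
```

>>> {"name": "servo_tool", "arguments": {"increments": [[[0, 0, 0.02], [0, 0, 0]], [[0, 0, 0.04], [0, 0, 0]], [[0, 0, 0.06], [0, 0, 0]], [[0, 0, 0.075], [0, 0, 0]], [[0, 0, 0.075], [0, 0, 0]]]}}

```text
time: 2.38
tcp_pos: [0.6406, -0.0914, 0.136]
ee_rot: [0.289, 0.957, -0.0, 0.0]
wrist_force: [-0.6, 0.8, -1.0]
finger_gap: -0.006
```

```bash
python3 -c "
from h import *
go((112,-62,100))
c=arm.camera('scene');crop(c,'s3',240,190,150,120,5,[sw(112,-62,100)])
c=arm.camera('top');crop(c,'t3',250,150,150,120,5,[])"
```

```text
t 2.38 stand tcp mm [114.8 -63.5 136. ] F [-0.6  0.8 -1. ] gap -0.01
(112, -62, 100) shift [0.0028 0.0015 0.036 ] turn [-0.     0.001 -0.001]
```

View pics/s3.png

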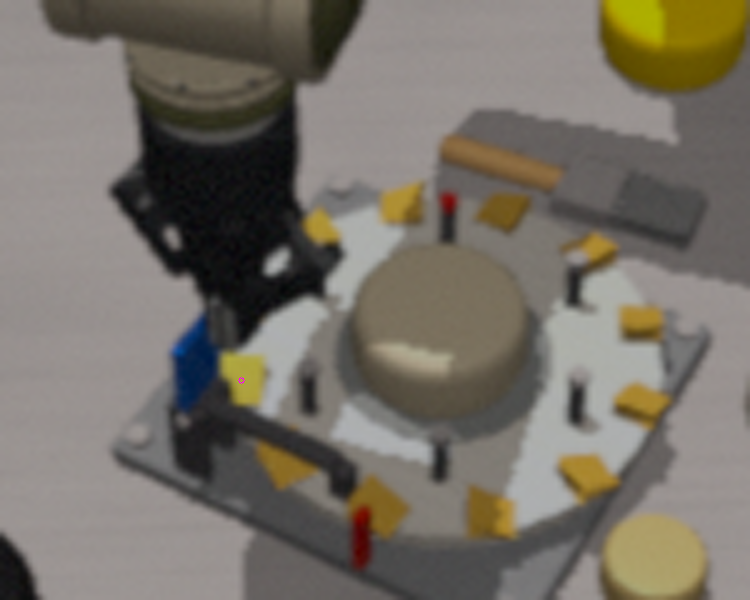

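```bash
python3 -c "
from h import *
c=arm.camera('scene')
def cr(p):u,v=proj(c,p);return ((u-240+.4)*5).round(),((v-190+.4)*5).round()
for y in(0,-45,-55):
  for z in (136,155,170,185,200):print(y,z,cr(sw(115,-63.5+y,z)),cr(sw(115,-63.5-y,z)))
"
```

```text
0 136 (np.float64(232.0), np.float64(338.0)) (np.float64(232.0), np.float64(338.0))
0 155 (np.float64(230.0), np.float64(314.0)) (np.float64(230.0), np.float64(314.0))
0 170 (np.float64(229.0), np.float64(295.0)) (np.float64(229.0), np.float64(295.0))
0 185 (np.float64(227.0), np.float64(275.0)) (np.float64(227.0), np.float64(275.0))
0 200 (np.float64(226.0), np.float64(255.0)) (np.float64(226.0), np.float64(255.0))
-45 136 (np.float64(160.0), np.float64(305.0)) (np.float64(306.0), np.float64(373.0))
-45 155 (np.float64(157.0), np.float64(281.0)) (np.float64(305.0), np.float64(349.0))
-45 170 (np.float64(155.0), np.float64(261.0)) (np.float64(305.0), np.float64(330.0))
-45 185 (np.float64(153.0), np.float64(242.0)) (np.float64(304.0), np.float64(310.0))
-45 200 (np.float64(151.0), np.float64(221.0)) (np.float64(303.0), np.float64(290.0))
-55 136 (np.float64(144.0), np.float64(297.0)) (np.float64(323.0), np.float64(381.0))
-55 155 (np.float64(141.0), np.float64(273.0)) (np.float64(322.0), np.float64(357.0))
-55 170 (np.float64(139.0), np.float64(254.0)) (np.float64(322.0), np.float64(337.0))
-55 185 (np.float64(137.0), np.float64(234.0)) (np.float64(321.0), np.float64(318.0))
-55 200 (np.float64(135.0), np.float64(214.0)) (np.float64(320.0), np.float64(298.0))
```

View pics/t3.png

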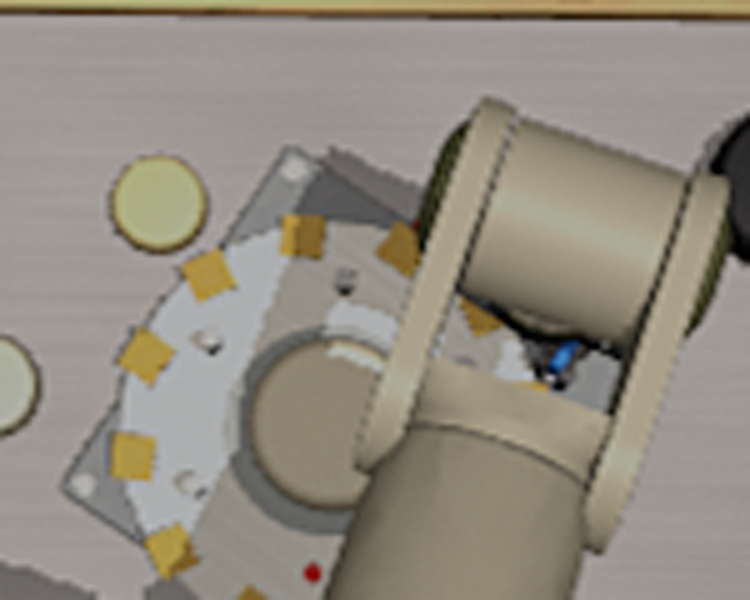

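The view shows the finger knuckles sticking out along the jaw axis about 30 mm above the tip. They would sit close over the tab top. I'll turn the tool a quarter turn so that the slim side faces the tab.

```bash
python3 -c "
from h import *
print(arm.get_obs()['q'].round(2))"
```

```text
[-0.32  0.62  1.15 -0.    1.37 -1.31]
```

>>> {"name": "servo_tool", "arguments": {"increments": [[[0, 0, 0], [0, 0, 0.12]], [[0, 0, 0], [0, 0, 0.24]], [[0, 0, 0], [0, 0, 0.36]], [[0, 0, 0], [0, 0, 0.48]], [[0, 0, 0], [0, 0, 0.6]]]}}

```text
time: 2.95
tcp_pos: [0.643, -0.0919, 0.1424]
ee_rot: [0.561, 0.827, 0.001, 0.006]
wrist_force: [-0.7, 0.3, 0.6]
finger_gap: -0.003
```

>>> {"name": "servo_tool", "arguments": {"increments": [[[0, 0, 0], [0, 0, 0.12]], [[0, 0, 0], [0, 0, 0.24]], [[0, 0, 0], [0, 0, 0.36]], [[0, 0, 0], [0, 0, 0.48]], [[0, 0, 0], [0, 0, 0.6]]]}}

```text
time: 3.37
tcp_pos: [0.6435, -0.092, 0.1442]
ee_rot: [0.783, 0.622, 0.004, 0.006]
wrist_force: [1.2, 0.1, -0.5]
finger_gap: -0.005
```

```bash
sed -i 's/^    ys=np.array.*/    ys=np.array([c,s,0]);M=np.stack([np.cross(ys,[0,0,-1]),ys,[0,0,-1]],1)/' h.py; python3 -c "
from h import *
go((112,-66,100))"
```

```text
t 3.37 stand tcp mm [117.5 -62.4 144.2] F [ 1.2  0.1 -0.5] gap -0.0
(112, -66, 100) shift [-0.0013 -0.0071  0.0441] turn [ 0.015 -0.001  0.358]
```

>>> {"name": "servo_tool", "arguments": {"increments": [[[0, 0, 0], [0, 0, 0.12]], [[0, -0.003, 0], [0, 0, 0.24]], [[-0.001, -0.007, 0], [0.015, 0, 0.358]], [[-0.001, -0.007, 0.01], [0.015, 0, 0.358]], [[-0.001, -0.007, 0.01], [0.015, 0, 0.358]]]}}

```text
time: 3.78
tcp_pos: [0.6364, -0.0914, 0.1333]
ee_rot: [0.88, 0.475, 0.0, -0.001]
wrist_force: [-0.4, -0.3, -1.0]
finger_gap: -0.001
```

```bash
python3 -c "
from h import *
go((112,-66,100))"
```

```text
t 3.78 stand tcp mm [111.3 -65.8 133.3] F [-0.4 -0.3 -1. ] gap -0.0
(112, -66, 100) shift [-0.0002  0.0007  0.0333] turn [-0.001 -0.001  0.004]
```

>>> {"name": "servo_tool", "arguments": {"increments": [[[0, 0, 0.01], [0, 0, 0]], [[0, 0, 0.02], [0, 0, 0]], [[0, 0.001, 0.033], [0, 0, 0]], [[0, 0.001, 0.033], [0, 0, 0]]]}}

```text
time: 4.12
tcp_pos: [0.6361, -0.0915, 0.097]
ee_rot: [0.88, 0.475, -0.002, -0.002]
wrist_force: [0.0, -0.5, -0.7]
finger_gap: 0.0
```

```bash
python3 -c "
from h import *
go((112,-66,100))
c=arm.camera('scene');crop(c,'s4',240,190,150,120,5)"
```

```text
t 4.12 stand tcp mm [111.1 -66.1  97. ] F [ 0.  -0.5 -0.7] gap 0.0
(112, -66, 100) shift [ 0.0001  0.0009 -0.003 ] turn [-0.006  0.001  0.005]
```

View pics/s4.png

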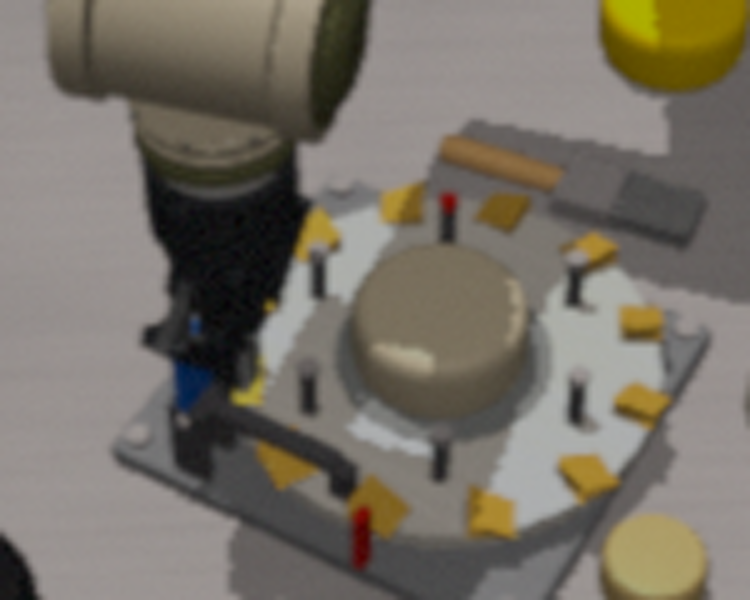

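The finger is now on the nose side of the tab (tab around crop (190,385)) with no contact. I'll push along tool −x.

>>> {"name": "servo_tool", "arguments": {"increments": [[[-0.005, 0, 0], [0, 0, 0]], [[-0.01, 0, -0.001], [0, 0, 0]], [[-0.015, 0, -0.002], [0, 0, 0]], [[-0.02, 0, -0.002], [0, 0, 0]], [[-0.025, 0, -0.003], [0, 0, 0]]]}}

```text
time: 4.58
tcp_pos: [0.6226, -0.1131, 0.1018]
ee_rot: [0.88, 0.475, -0.001, -0.002]
wrist_force: [0.6, 1.4, -0.1]
finger_gap: -0.001
```

>>> {"name": "servo_tool", "arguments": {"increments": [[[-0.005, 0, 0], [0, 0, 0]], [[-0.01, 0, 0], [0, 0, 0]], [[-0.014, 0, 0], [0, 0, 0]], [[-0.014, 0, 0], [0, 0, 0]]]}}

```text
time: 4.92
tcp_pos: [0.6145, -0.1257, 0.1019]
ee_rot: [0.88, 0.475, -0.001, -0.001]
wrist_force: [0.3, -0.2, 0.3]
finger_gap: -0.002
```

```bash
python3 -c "
from h import *
go((112,-108,100))
c=arm.camera('scene');crop(c,'s5',240,190,150,120,5)"
```

```text
t 4.92 stand tcp mm [ 112.  -106.6  101.9] F [ 0.3 -0.2  0.3] gap -0.0
(112, -108, 100) shift [-0.0014  0.      0.0019] turn [-0.004  0.     0.004]
```

View pics/s5.png

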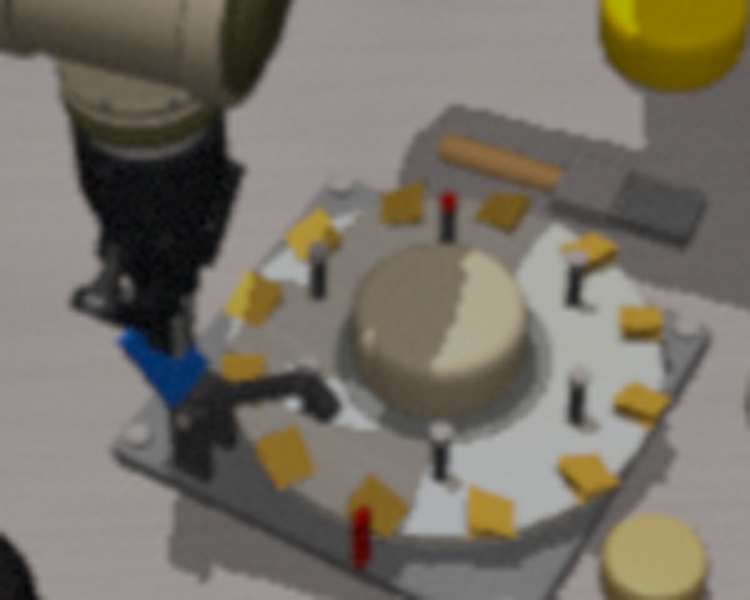

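The pawl is clearly raised, with the nose around (325,400) in the crop. I'll push a little further to the stop, then check the angle.

>>> {"name": "servo_tool", "arguments": {"increments": [[[-0.003, 0, 0.001], [0, 0, 0]], [[-0.005, 0, 0.001], [0, 0, 0]], [[-0.005, 0, 0.001], [0, 0, 0]]]}}

```text
time: 5.22
tcp_pos: [0.6117, -0.1298, 0.1008]
ee_rot: [0.88, 0.475, -0.001, -0.002]
wrist_force: [-0.1, 0.8, 0.2]
finger_gap: -0.004
```

```bash
cat >>h.py <<'E'
def pw(x,y,z,th):  # pawl-frame mm -> world
    c,s=np.cos(th),np.sin(th);return sw(112+x,-90+y*c-z*s,66+y*s+z*c)
E
python3 -c "
from h import *
go((112,-108,100))
c=arm.camera('scene')
for th in(.6,.7,.8):
  crop(c,'s6_%d'%(th*10+.5),255,210,60,70,9,[pw(x,96,z,th) for x in(-6,6) for z in(-1,-23)]+[pw(x,0,59,th) for x in(-18,18)])
import glob
cv2.imwrite('pics/s6.png',np.hstack([cv2.resize(cv2.imread('pics/s6_%d.png'%k),None,fx=.48,fy=.48) if 0 else cv2.imread('pics/s6_%d.png'%k)[:, :265*2][:, 0:540][:, ::1][:, :540][::2, ::2] for k in(6,7,8)]))
"
```

```text
t 5.22 stand tcp mm [ 111.9 -111.5  100.8] F [-0.1  0.8  0.2] gap -0.0
(112, -108, 100) shift [0.0035 0.0001 0.0008] turn [-0.004  0.001  0.004]
```

View pics/s6_8.png

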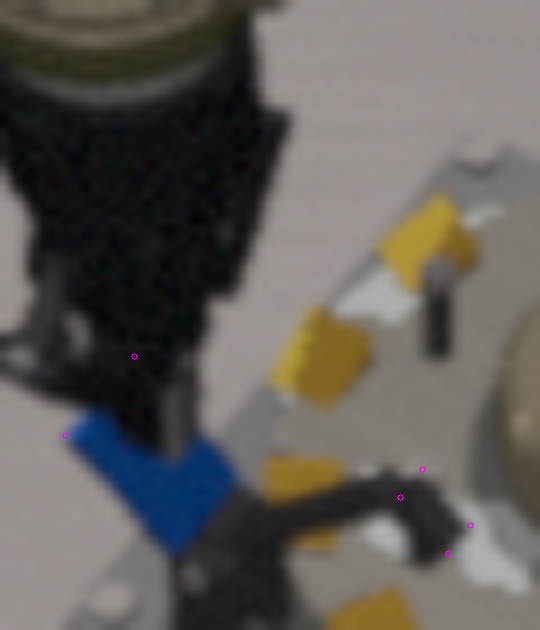

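It matches about 0.8 to within a pixel. I'll back off and rise.

>>> {"name": "servo_tool", "arguments": {"increments": [[[-0.001, 0, 0], [0, 0, 0]], [[0.006, 0, 0], [0, 0, 0]], [[0.014, 0, -0.005], [0, 0, 0]], [[0.016, 0, -0.025], [0, 0, 0]], [[0.016, 0, -0.05], [0, 0, 0]]]}}

```text
time: 5.68
tcp_pos: [0.6207, -0.1147, 0.1501]
ee_rot: [0.88, 0.475, -0.002, -0.003]
wrist_force: [-0.1, -0.1, -0.2]
finger_gap: 0.0
```

```bash
python3 -c "
from h import *
go((24,-88,140),(24,-88,66))
c=arm.camera('scene')
th=.8;crop(c,'s7',255,210,60,70,9,[pw(x,96,z,th) for x in(-6,6) for z in(-1,-23)]+[pw(x,0,59,th) for x in(-18,18)])
"
```

```text
t 5.68 stand tcp mm [111.1 -94.  150.1] F [-0.1 -0.1 -0.2] gap 0.0
(24, -88, 140) shift [ 0.0065 -0.087   0.0108] turn [-0.007  0.001  0.005]
(24, -88, 66) shift [ 0.0065 -0.0865  0.0848] turn [-0.007  0.001  0.005]
```

View pics/s7.png

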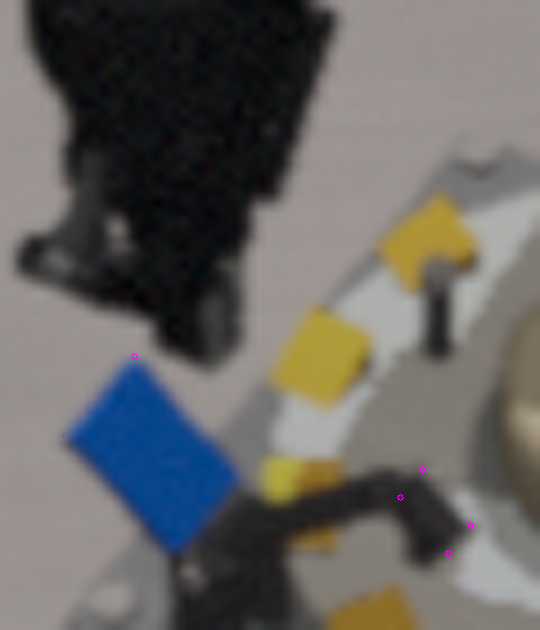

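The pawl stays up on its own, right against the predicted 0.8 outline. Next I'll go to the nearest pin, at 270° in the stand frame.

>>> {"name": "servo_tool", "arguments": {"increments": [[[0.003, -0.03, 0], [0, 0, 0]], [[0.006, -0.06, 0], [0, 0, 0]], [[0.007, -0.087, 0.01], [-0.007, 0, 0.005]], [[0.007, -0.087, 0.035], [-0.007, 0, 0.005]], [[0.007, -0.087, 0.035], [-0.007, 0, 0.005]]]}}

```text
time: 6.15
tcp_pos: [0.5521, -0.0603, 0.1192]
ee_rot: [0.881, 0.474, 0.001, 0.002]
wrist_force: [-0.3, -0.6, -1.2]
finger_gap: -0.001
```

```bash
python3 -c "
from h import *
go((24,-87,66))
c=arm.camera('scene');crop(c,'s8',240,190,150,120,5,[sw(24,-87,66)])"
```

```text
t 6.15 stand tcp mm [ 23.9 -86.6 119.2] F [-0.3 -0.6 -1.2] gap -0.0
(24, -87, 66) shift [-0.0004 -0.0002  0.0532] turn [0.005 0.    0.002]
```

View pics/s8.png

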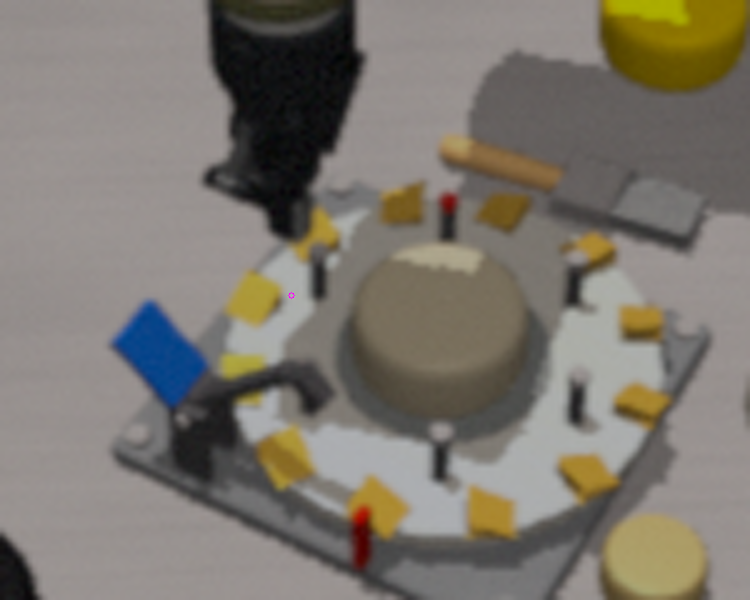

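>>> {"name": "servo_tool", "arguments": {"increments": [[[0, 0, 0.02], [0, 0, 0]], [[0, 0, 0.04], [0, 0, 0]], [[0, 0, 0.053], [0, 0, 0]], [[0, 0, 0.053], [0, 0, 0]]]}}

```text
time: 6.53
tcp_pos: [0.5541, -0.0616, 0.0664]
ee_rot: [0.881, 0.473, 0.001, 0.002]
wrist_force: [-1.1, 0.9, 0.2]
finger_gap: 0.002
```

```bash
python3 -c "
from h import *
go((-25,-84,66))"
```

```text
t 6.53 stand tcp mm [ 26.2 -86.6  66.4] F [-1.1  0.9  0.2] gap 0.0
(-25, -84, 66) shift [ 0.0026 -0.0512  0.0002] turn [0.005 0.    0.001]
```

>>> {"name": "servo_tool", "arguments": {"increments": [[[0, -0.006, 0], [0, 0, 0]], [[0, -0.012, 0], [0, 0, 0]], [[0.001, -0.016, 0], [0, 0, 0]], [[0.001, -0.02, 0], [0, 0, 0]], [[0.001, -0.024, 0], [0, 0, 0]]]}}

```text
time: 6.95
tcp_pos: [0.5351, -0.0475, 0.0674]
ee_rot: [0.881, 0.473, 0.002, 0.003]
wrist_force: [4.1, -0.9, 1.0]
finger_gap: 0.001
```

>>> {"name": "servo_tool", "arguments": {"increments": [[[0, -0.003, 0], [0, 0, 0]], [[0, -0.006, 0], [0, 0, 0]], [[0.001, -0.009, 0], [0, 0, 0]], [[0.001, -0.012, 0], [0, 0, 0]], [[0.001, -0.012, 0], [0, 0, 0]]]}}

```text
time: 7.37
tcp_pos: [0.5251, -0.0395, 0.0673]
ee_rot: [0.881, 0.473, 0.002, 0.003]
wrist_force: [1.1, 0.9, -0.0]
finger_gap: -0.002
```

```bash
cat >>h.py <<'E'
def pins(c,th,z=80):return [sw(85*np.cos(a+th),85*np.sin(a+th),z) for a in np.radians(210+60*np.arange(6))]
E
python3 -c "
from h import *
go((-22.5,-84,66))
c=arm.camera('scene');crop(c,'s9',240,190,150,120,5,pins(c,-.3))"
```

```text
t 7.37 stand tcp mm [-10.1 -84.2  67.3] F [ 1.1  0.9 -0. ] gap -0.0
(-22.5, -84, 66) shift [ 0.0002 -0.0124  0.0012] turn [ 0.006 -0.001  0.001]
```

View pics/s9.png

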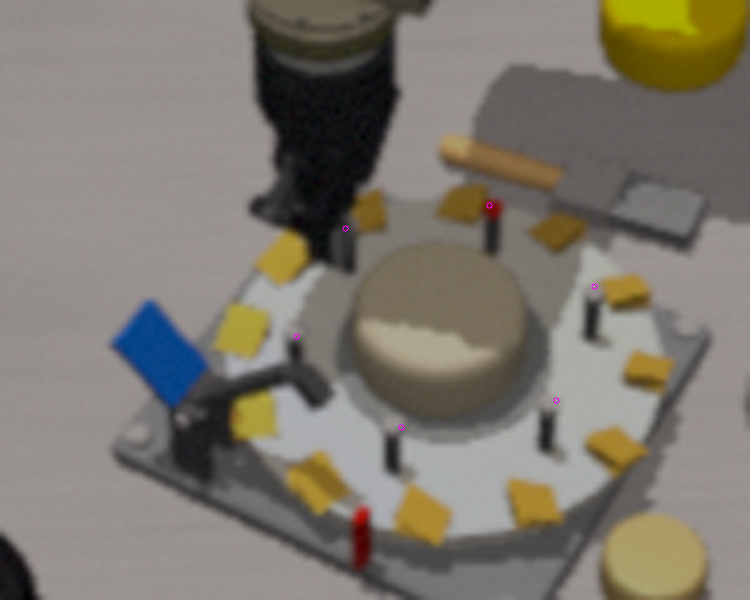

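>>> {"name": "servo_tool", "arguments": {"increments": [[[0, -0.003, 0], [0, 0, 0]], [[0, -0.006, 0], [0, 0, 0]], [[0, -0.008, 0], [0, 0, 0]], [[0, -0.01, 0], [0, 0, 0]], [[0, -0.01, 0], [0, 0, 0]]]}}

```text
time: 7.83
tcp_pos: [0.5165, -0.0339, 0.0671]
ee_rot: [0.881, 0.473, 0.001, 0.002]
wrist_force: [3.1, -0.6, -0.1]
finger_gap: 0.004
```

```bash
python3 -c "
from h import *
go((-22.5,-84,66))
c=arm.camera('scene');crop(c,'s10',240,190,150,120,5,pins(c,-.52))"
```

```text
t 7.83 stand tcp mm [-20.4 -84.3  67.1] F [ 3.1 -0.6 -0.1] gap 0.0
(-22.5, -84, 66) shift [ 0.0003 -0.0021  0.0011] turn [ 0.006 -0.     0.001]
```

View pics/s10.png

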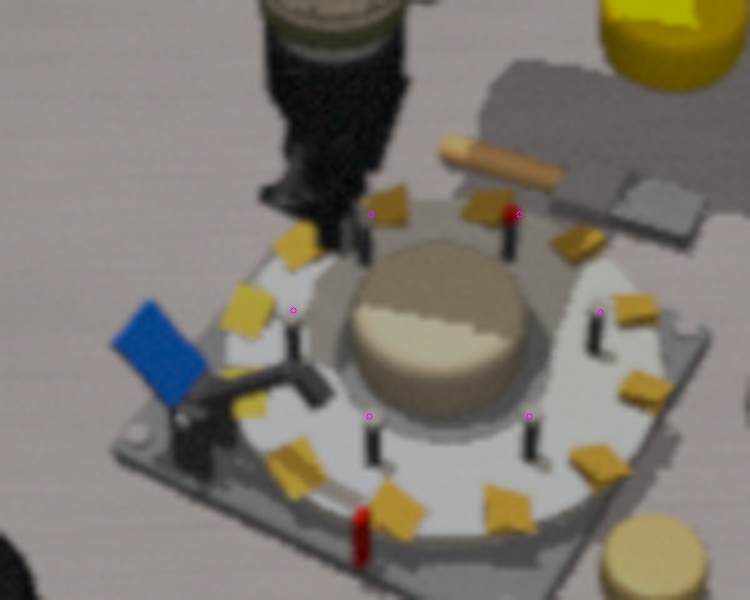

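```bash
cat >fw.py <<'E'
from h import *
from scipy.optimize import minimize_scalar
import sys
def fw(c,obs,x0=240,y0=190,s=5):
    def e(th):
        pp=pins(c,th);return sum(min(((proj(c,pp[k])-np.array([u/s+x0-.4,v/s+y0-.4]))**2).sum(),4) for k,(u,v) in obs.items())
    r=minimize_scalar(e,bounds=(-.8,.1),method='bounded',options=dict(xatol=1e-4));pp=pins(c,r.x)
    print('wheel',r.x,r.fun,{k:(proj(c,pp[k])-np.array([u/s+x0-.4,v/s+y0-.4])).round(1) for k,(u,v) in obs.items()})
E
python3 - <<'E'
from fw import *
c=arm.camera('scene')
fw(c,{0:(511,214),2:(292,313),3:(373,420),4:(531,420),5:(597,311)})
crop(c,'s11',290,220,75,60,10,pins(c,-.49))
im=c['color'].astype(int);m=(im[...,0]>im[...,1]+60)&(im[...,1]<80);m[:225]=0;m[245:]=0;m[:,:330]=0;m[:,360:]=0
print(cv2.connectedComponentsWithStats(m.astype(np.uint8))[2:])
for t in(-.46,-.48,-.5,-.52):print(t,proj(c,pins(c,t,)[0]))
E
```

```text
wheel -0.4938912800832849 2.86821552195698 {0: array([ 0.8, -0.2]), 2: array([0.2, 0.1]), 3: array([-0.1, -0.5]), 4: array([ 0.2, -1.1]), 5: array([ 0.6, -0.5])}
(array([[     0,      0,    640,    480, 307192],
       [   341,    231,      3,      3,      8]], dtype=int32), array([[319.4994173 , 239.50019206],
       [341.875     , 232.125     ]]))
-0.46 [341.7444536 231.8409078]
-0.48 [342.2779084 232.0389822]
-0.5 [342.80668688 232.2448115 ]
-0.52 [343.33059637 232.45833309]
```

View pics/s11.png

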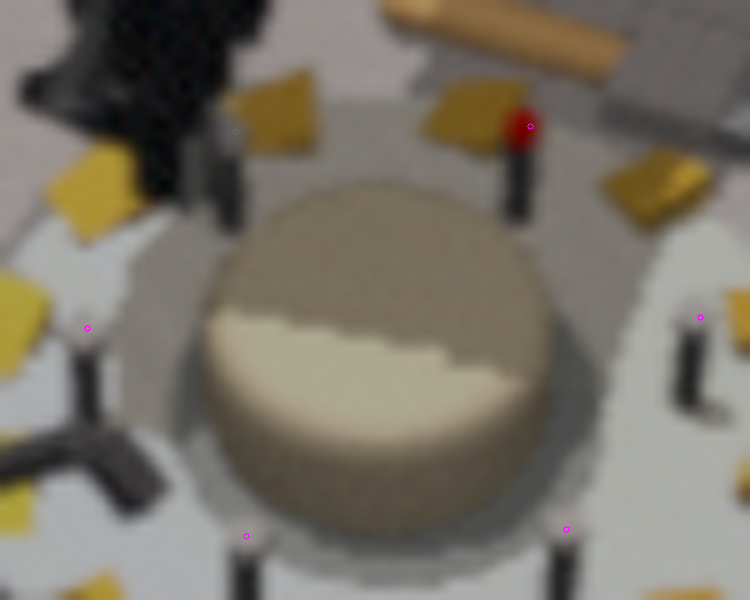

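>>> {"name": "servo_tool", "arguments": {"increments": [[[0, -0.002, 0], [0, 0, 0]], [[0, -0.003, 0], [0, 0, 0]], [[0, -0.003, 0], [0, 0, 0]], [[0, -0.003, 0], [0, 0, 0]]]}}

```text
time: 8.27
tcp_pos: [0.5137, -0.0325, 0.067]
ee_rot: [0.881, 0.474, 0.001, 0.002]
wrist_force: [2.0, -0.9, -0.2]
finger_gap: 0.002
```

```bash
python3 - <<'E'
from fw import *
go((-23,-84,66))
c=arm.camera('scene')
crop(c,'s12',290,220,75,60,10,pins(c,-.525))
im=c['color'].astype(int);m=(im[...,0]>im[...,1]+60)&(im[...,1]<80);m[:225]=0;m[245:]=0;m[:,:330]=0;m[:,360:]=0
print(cv2.connectedComponentsWithStats(m.astype(np.uint8))[2:])
E
```

```text
t 8.27 stand tcp mm [-23.6 -84.6  67. ] F [ 2.  -0.9 -0.2] gap 0.0
(-23, -84, 66) shift [0.0006 0.0006 0.001 ] turn [0.005 0.    0.001]
(array([[     0,      0,    640,    480, 307191],
       [   342,    231,      3,      4,      9]], dtype=int32), array([[319.49931801, 239.5002002 ],
       [342.77777778, 232.66666667]]))
```

View pics/s12.png

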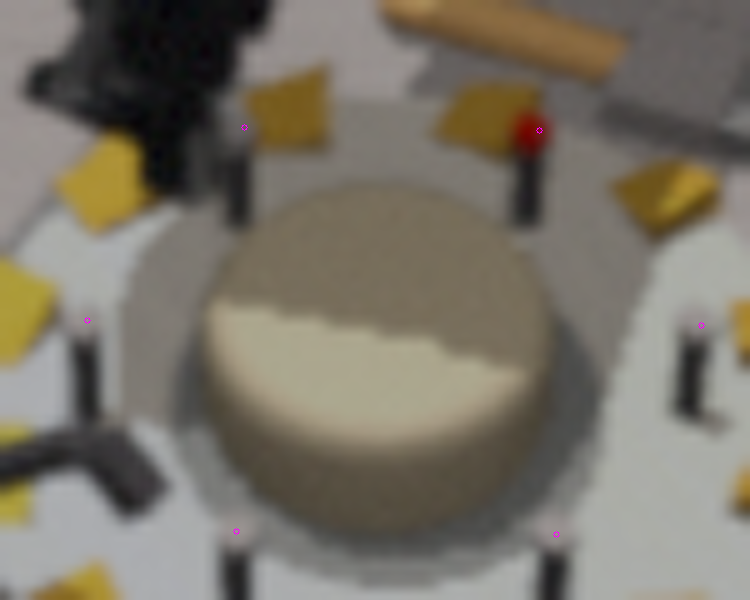

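Wheel is about −0.52. I'll back off and verify.

>>> {"name": "servo_tool", "arguments": {"increments": [[[-0.001, 0.006, 0], [0, 0, 0]], [[-0.002, 0.014, -0.005], [0, 0, 0]], [[-0.002, 0.03, -0.03], [0, 0, 0]], [[-0.002, 0.05, -0.06], [0, 0, 0]], [[-0.002, 0.08, -0.08], [0, 0, 0]]]}}

```text
time: 8.73
tcp_pos: [0.5792, -0.0781, 0.1502]
ee_rot: [0.881, 0.474, 0.001, 0.002]
wrist_force: [0.9, -0.4, 1.2]
finger_gap: -0.003
```

```bash
python3 - <<'E'
from fw import *
go((112,-76,150),(112,-76,106))
c=arm.camera('scene')
crop(c,'s13',240,190,150,120,5,pins(c,-.525))
a=cv2.imread('pics/scene0.png')[190:310,240:390];cv2.imwrite('pics/s0b.png',cv2.resize(a,None,fx=5,fy=5,interpolation=cv2.INTER_CUBIC))
# brass centroids now vs start, matched
def br(im):
    h=cv2.cvtColor(im,cv2.COLOR_RGB2HSV);m=((h[...,0]>15)&(h[...,0]<32)&(h[...,1]>150)).astype(np.uint8);m[:200]=0;m[315:]=0;m[:,:260]=0;m[:,390:]=0
    k,l,s,ce=cv2.connectedComponentsWithStats(m);return [ce[i].round(1) for i in range(1,k) if s[i][4]>15]
i0=cv2.imread('pics/scene0.png')[:,:,::-1].copy()
A=br(i0);B=br(c['color'])
p=stand()
for a in A:
    b=min(B,key=lambda q:np.hypot(*(q-a)));
    f=lambda q:(lambda w:np.arctan2(w[1]-p[1],w[0]-p[0]))(at(c,*q,.052))
    print(a,b,round(f(b)-f(a),3))
E
```

```text
t 8.73 stand tcp mm [ 56.3 -86.5 150.2] F [ 0.9 -0.4  1.2] gap -0.0
(112, -76, 150) shift [0.0104 0.0558 0.0004] turn [0.005 0.    0.002]
(112, -76, 106) shift [0.0104 0.0556 0.0444] turn [0.005 0.    0.002]
[374.3 202.9] [374.3 202.9] 0.0
[320.2 230.5] [318.5 230.7] 0.046
[340.4 231.5] [338.5 231.1] 0.053
[302.1 236.1] [301.1 237.6] 0.054
[358.9 239.5] [356.2 238.9] 0.061
[290.4 249.4] [289.8 250.7] 0.045
[368. 254.] [367.1 252.9] 0.039
[288.3 265.2] [289.8 250.7] -0.467
[368.1 270.4] [368.4 269. ] 0.043
[296.2 282.5] [297.7 282.1] 0.015
[357.1 284.9] [358.5 283.8] 0.045
[315.1 290.9] [317.1 291.6] 0.048
[337.3 292.6] [339.5 292.4] 0.049
```

View pics/s13.png

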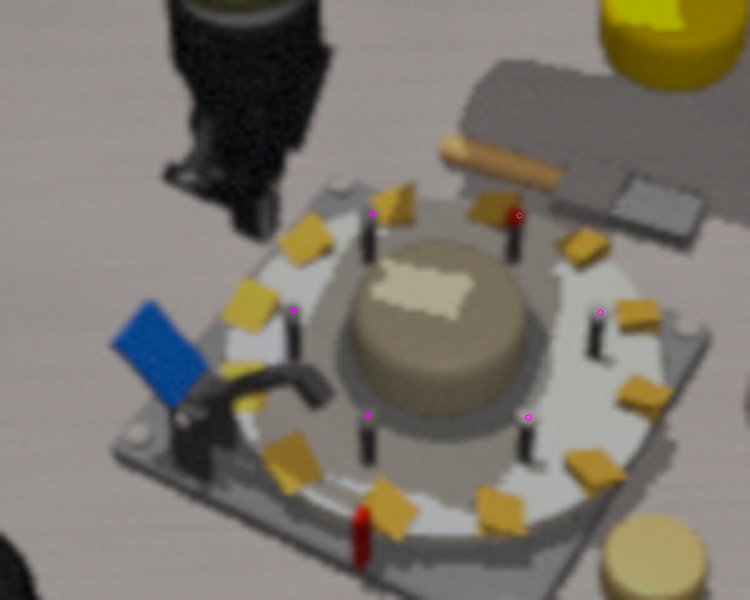

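View pics/s0b.png

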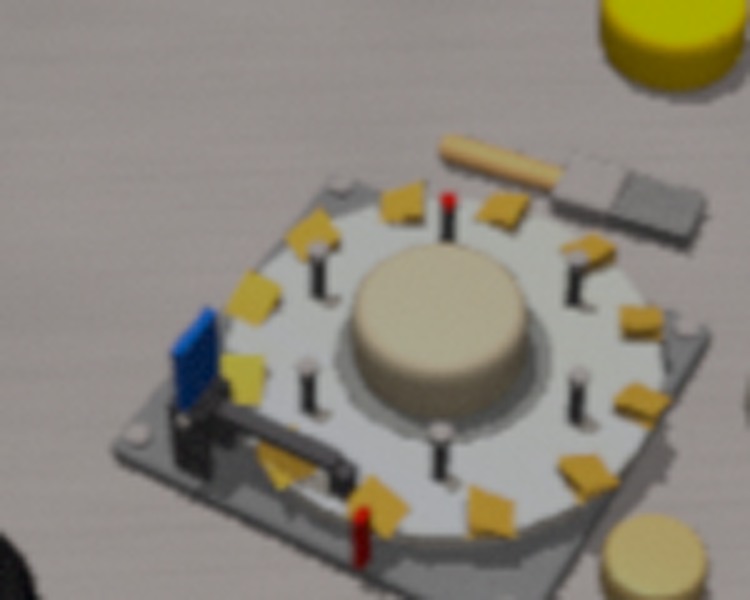

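```bash
python3 - <<'E'
from h import *
c=arm.camera('top')
q=[at(c,u/5+250-.4,v/5+170-.4,.017)[:2] for u,v in((295,68),(624,285),(416,602),(83,385))]
an=lambda a,b:np.arctan2(*(b-a)[::-1])
print(an(q[1],q[0])-np.pi/2,an(q[2],q[3])-np.pi/2,an(q[3],q[0]),an(q[2],q[1]))
print([np.linalg.norm(q[i]-q[(i+1)%4]).round(4) for i in range(4)])
E
```

```text
-0.5768758168841 -0.565040667783584 -0.5732357145295565 -0.5716787118058821
[np.float64(0.2352), np.float64(0.225), np.float64(0.2356), np.float64(0.2278)]
```

Plate edges give yaw −0.572, which puts the wheel at about −0.52. That fits. Next I'll enter between the tab and the raised arm.

>>> {"name": "servo_tool", "arguments": {"increments": [[[0.004, 0.02, -0.01], [0, 0, 0]], [[0.008, 0.04, -0.01], [0, 0, 0]], [[0.01, 0.056, -0.005], [0, 0, 0]], [[0.01, 0.056, 0.015], [0, 0, 0]], [[0.01, 0.056, 0.015], [0, 0, 0]]]}}

```text
time: 9.25
tcp_pos: [0.6339, -0.1037, 0.1326]
ee_rot: [0.881, 0.473, 0.001, 0.003]
wrist_force: [-0.8, -0.6, -0.4]
finger_gap: 0.003
```

```bash
python3 -c "
from h import *
go((112,-76,106))
c=arm.camera('scene');crop(c,'s14',240,190,150,120,5,[sw(112,-76,106)])"
```

```text
t 9.25 stand tcp mm [116.  -77.5 132.6] F [-0.8 -0.6 -0.4] gap 0.0
(112, -76, 106) shift [ 0.0015 -0.0041  0.0266] turn [ 0.006  0.001 -0.001]
```

View pics/s14.png

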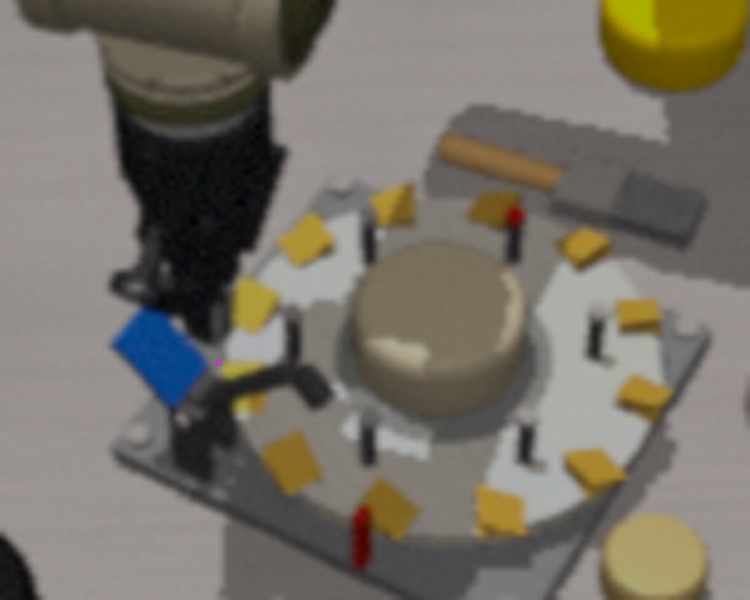

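The finger is above the gap between the tab and the raised arm. I'll descend and push toward +y.

>>> {"name": "servo_tool", "arguments": {"increments": [[[0.0, -0.004, 0.012], [0, 0, 0]], [[0, -0.004, 0.027], [0, 0, 0]], [[0.004, -0.004, 0.03], [0, 0, 0]], [[0.01, -0.004, 0.033], [0, 0, 0]], [[0.016, -0.004, 0.036], [0, 0, 0]]]}}

```text
time: 9.72
tcp_pos: [0.6403, -0.0877, 0.0994]
ee_rot: [0.881, 0.473, 0.002, 0.004]
wrist_force: [-0.1, 0.2, 0.5]
finger_gap: 0.002
```

>>> {"name": "servo_tool", "arguments": {"increments": [[[0.006, 0, 0.004], [0, 0, 0]], [[0.012, 0, 0.008], [0, 0, 0]], [[0.016, 0, 0.01], [0, 0, 0]], [[0.018, 0, 0.01], [0, 0, 0]]]}}

```text
time: 10.05
tcp_pos: [0.6505, -0.0719, 0.0889]
ee_rot: [0.881, 0.473, 0.002, 0.003]
wrist_force: [-0.7, 0.2, -0.2]
finger_gap: -0.002
```

```bash
python3 -c "
from h import *
go((112,-44,86))
c=arm.camera('scene');crop(c,'s15',240,190,150,120,5,[])"
```

```text
t 10.05 stand tcp mm [112.3 -41.8  88.9] F [-0.7  0.2 -0.2] gap -0.0
(112, -44, 86) shift [-0.0022 -0.0003  0.0029] turn [ 0.008 -0.     0.   ]
```

View pics/s15.png

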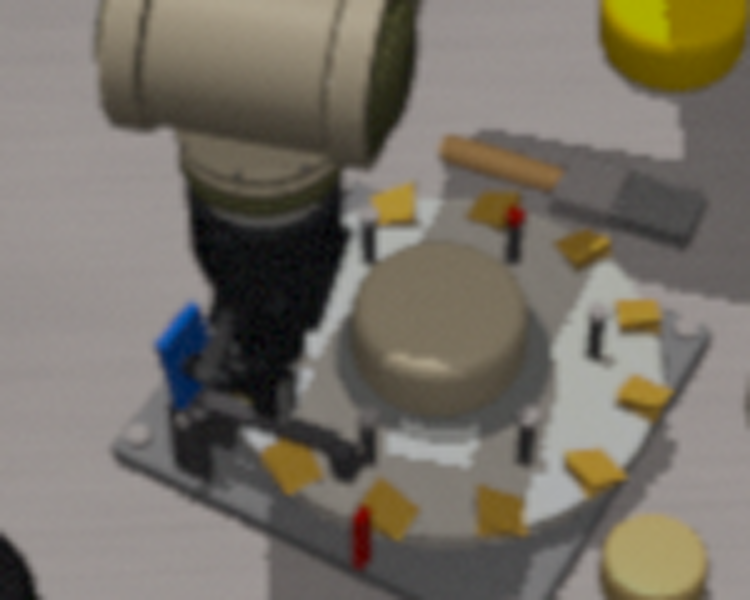

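The pawl is at about 0.2–0.3. I'll press a bit further along and down.

>>> {"name": "servo_tool", "arguments": {"increments": [[[0.004, 0, 0.003], [0, 0, 0]], [[0.008, 0, 0.006], [0, 0, 0]], [[0.012, 0, 0.008], [0, 0, 0]], [[0.012, 0, 0.009], [0, 0, 0]], [[0.012, 0, 0.009], [0, 0, 0]]]}}

```text
time: 10.52
tcp_pos: [0.6572, -0.0618, 0.0798]
ee_rot: [0.881, 0.473, 0.002, 0.003]
wrist_force: [-0.3, -0.3, -0.5]
finger_gap: 0.001
```

```bash
python3 -c "
from h import *
go((112,-44,86))
c=arm.camera('scene');crop(c,'s16',255,210,75,75,8,[pw(x,96,z,0) for x in(-6,6) for z in(-1,-23)]+[pw(x,0,59,0) for x in(-18,18)])"
```

```text
t 10.52 stand tcp mm [112.3 -29.7  79.8] F [-0.3 -0.3 -0.5] gap 0.0
(112, -44, 86) shift [-0.0143 -0.0002 -0.0062] turn [0.007 0.    0.   ]
```

View pics/s16.png

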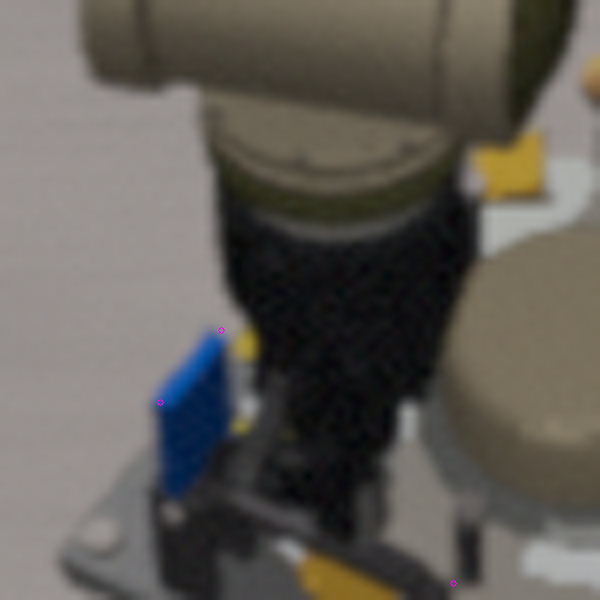

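The tab now matches the fully-down outline. I'll lift straight away from it and check.

>>> {"name": "servo_tool", "arguments": {"increments": [[[0, 0, -0.02], [0, 0, 0]], [[0, 0, -0.05], [0, 0, 0]], [[0, 0, -0.08], [0, 0, 0]], [[0, -0.03, -0.1], [0, 0, 0]], [[0, -0.06, -0.12], [0, 0, 0]]]}}

```text
time: 10.98
tcp_pos: [0.6063, -0.0288, 0.2007]
ee_rot: [0.881, 0.472, 0.002, 0.004]
wrist_force: [-0.3, 0.6, 1.0]
finger_gap: 0.003
```

>>> {"name": "servo_tool", "arguments": {"increments": [[[0, -0.035, -0.01], [0, 0, 0]], [[0, -0.07, -0.02], [0, 0, 0]], [[0, -0.105, -0.02], [0, 0, 0]], [[0, -0.14, -0.02], [0, 0, 0]], [[0, -0.17, -0.02], [0, 0, 0]]]}}

```text
time: 11.4
tcp_pos: [0.4625, 0.0662, 0.2195]
ee_rot: [0.881, 0.472, 0.003, 0.004]
wrist_force: [1.3, 0.2, -0.3]
finger_gap: 0.002
```

```bash
python3 - <<'E'
from fw import *
go((0,0,250))
c=arm.camera('scene');crop(c,'s17',255,205,140,115,5,[pw(x,96,z,0) for x in(-6,6) for z in(-1,-23)]+[pw(x,0,59,0) for x in(-18,18)]+pins(c,-.525))
t=arm.camera('top');crop(t,'t17',250,170,140,130,5)
cv2.imwrite('pics/full17.png',c['color'][:,:,::-1])
d=np.abs(cv2.imread('pics/scene0.png').astype(int)-c['color'][:,:,::-1]).max(2)
E
```

```text
t 11.4 stand tcp mm [-120.7  -30.6  219.5] F [ 1.3  0.2 -0.3] gap 0.0
(0, 0, 250) shift [ 0.0308  0.121  -0.0293] turn [ 0.01  -0.001 -0.002]
```

View pics/s17.png

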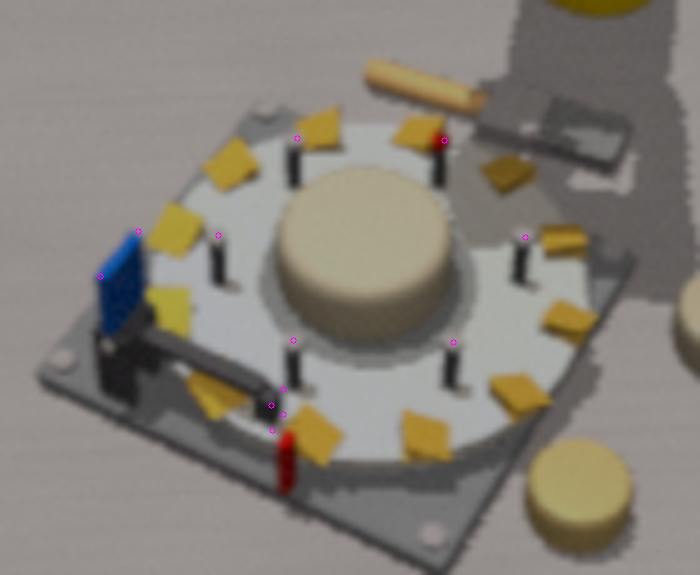

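View pics/full17.png

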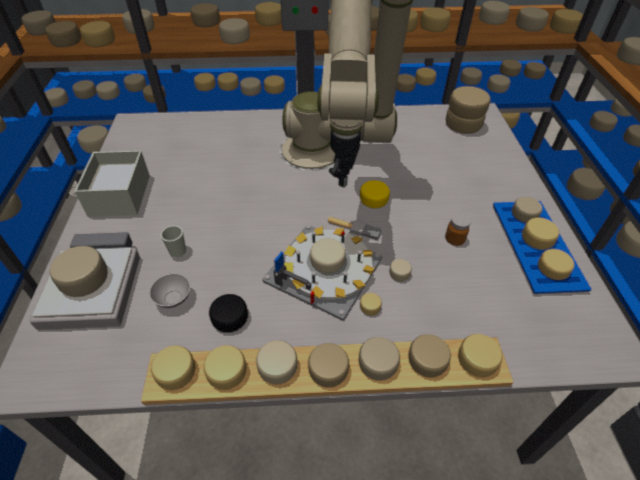

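The pawl looks as it did at the start. I'll compare it numerically with the first picture.

```bash
python3 - <<'E'
from h import *
a=cv2.imread('pics/scene0.png')[:,:,::-1].copy();c=arm.camera('scene');b=c['color']
def dark(im):
    m=(im.max(2)<75).astype(np.uint8);m[:278]=0;m[292:]=0;m[:,:303]=0;m[:,312:]=0;k=np.argwhere(m);return len(k),k.mean(0).round(2)
def blue(im):
    i=im.astype(int);m=(i[...,2]>i[...,0]+50)&(i[...,2]>i[...,1]+20);m[:245]=0;m[280:]=0;m[:,:265]=0;m[:,300:]=0;k=np.argwhere(m);return len(k),k.mean(0).round(2),k[:,0].min(),k[:,1].min()
print(dark(a),dark(b));print(blue(a),blue(b))
for th in(0,.03,.06,.1):print(th,proj(c,pw(0,0,59,th)).round(2),proj(c,pw(0,90,-12,th)).round(2))
im=np.hstack([cv2.resize(x[240:300,265:325,::-1],None,fx=6,fy=6,interpolation=cv2.INTER_CUBIC) for x in(a,b)]);cv2.imwrite('pics/cmp.png',im)
E
```

```text
(38, array([284.74, 307.05])) (41, array([284.9, 307.2]))
(106, array([260.77, 278.69]), np.int64(252), np.int64(274)) (106, array([260.69, 278.69]), np.int64(252), np.int64(274))
0 [278.39 255.27] [308.1  285.63]
0.03 [277.83 255.02] [308.18 285.07]
0.06 [277.27 254.78] [308.25 284.49]
0.1 [276.53 254.47] [308.29 283.7 ]
```

View pics/cmp.png

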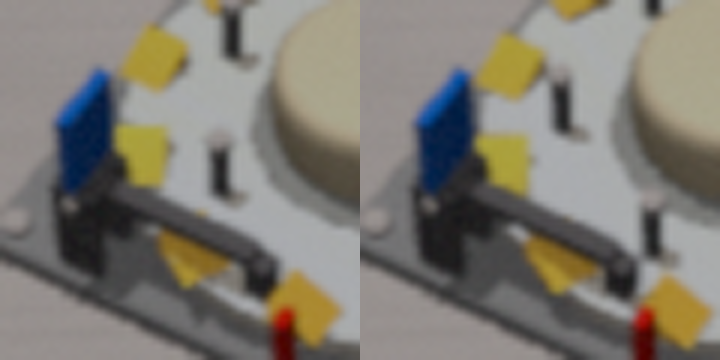

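The tab and nose match the starting picture to within 0.2 px, so the pawl is fully down. I'll hand in.

```bash
python3 -c "
from workcell import arm
print(arm.close_job())"
```

```text
the job is handed in; nothing more can be done
None
```

I lifted the pawl by its blue tab until it stayed up on its own. I then pushed the pin at the 270° position to turn the wheel back one notch, and tipped the pawl back down from between the tab and the arm. I handed the job in at about 11.5 s.

**Pawl:** after I let go, it matched the fully lifted outline (0.80 rad) within a pixel. At the end, the tab and nose are within 0.2 px of their starting picture, which means fully down.

**Wheel:** the pins put it at about −0.50 to −0.52 rad. The tooth pattern shows it turned −0.478 rad from its start. My fit has that start at −0.035 to −0.048 rad, which gives −0.51 to −0.53. The two estimates differ by up to about 0.03 rad. Both are well inside the 0.15 tolerance.

**Cheese and loose things:** by eye, the cheese stands centred and upright, and nothing else on the table appears to have moved. I did not measure these. The arm ended clear of everything.

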